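Catch the falling cutter-case lid and lower it shut

TASK

Close the open lid of the wooden cutter case without letting it bang: tip it forward past its balance point, let it fall clear of the fingers, catch it from below on the outside of a finger well before it is down, and lower it gently until it is fully shut. Use only the outside of the fingers, do not pinch or lift anything, and leave the V-block, oil can and collet where they stand; finish clear of the case.

Things in the scene. Friction and masses are not known exactly. Their poses are not given: they have to be found in the camera images.
- case: Wooden box fixed to the bench, 110 mm deep (its x) by 220 wide (its y) by 100 high, walls 8 mm, full of milling cutters that stay below the rim. Origin: centre of the underside. Its +x points from the front, on the robot's side, to the hinge side; z up. It may be turned up to 0.3 rad.
- hinge_mid (a point): Middle of the hinge line, on top of the case's far rim, 100.5 mm above the bench and 55 mm along the case's +x from its centre; the hinge line runs along the case's y. Fixed to the case, axes as the case's.
- lid (a joint): Lid angle, rad: 0 = shut, level on the rim; grows as it opens away from the robot; 1.57 upright. Starts leaning back at 1.68 to 1.72 and settles on its stop at 1.72. Balance point about 1.50; below that it falls shut by itself. A worn damper (0.27 N m s/rad) slows it too little: from 1.3 it takes some 2.5 to 4 s and meets the rim at 0.6 to 0.85 rad/s. The hinge line is at point hinge_mid.
- lid_mid (a point): Centre of the lid's outer face. The lid is a flat wooden board, 140 mm from hinge to free edge, 220 wide, 10 thick, 0.24 to 0.32 kg, square edges. Axes: -x from the hinge to the free edge, y along the hinge, +z out of the outer face (up when shut, away from the robot when open).
- lid_edge (a point): Middle of the lid's free edge, on the inner (under) face, 140 mm from the hinge; axes as lid_mid. When shut the lid overhangs the case's front wall by 30 mm all along its width, with nothing beneath the overhang down to the bench 100 mm below, so a finger has room under it. When open the edge is on top, about 240 mm above the bench.
- vblock: Loose steel V-block beside the case, 70 by 50 by 45 mm high, 0.7 kg; origin at the centre of its underside. Bystander.
- oilcan: Loose grey oil can with a thin spout, 60 mm diameter, 130 high; origin at the centre of its underside. Bystander.
- collet: Loose dark steel collet standing on its narrow end, 40 mm diameter at the top, 55 high; origin at the centre of its underside. Bystander.

How it is judged:
By the outcome, as a careful person would: the job done as asked, in the order asked, and still so for the second after the job is handed in, with the robot touching nothing.
It also fails if it takes over 48 s, if anything falls off the work surface, if the arm or the gripper's body presses on something with over 40 N, if the wrist force passes 120 N, or if a joint passes its speed limit or range.

ROBOT

A 6-joint arm with a two-finger parallel gripper is mounted at the origin on the work surface. World frame = base frame: x ahead of the robot, y to its left, z up, the work surface at z = 0. Lengths are in m, angles in rad, forces in N, time in s.
With the tool pointing down it reaches from about 0.4 to 0.825 m from the base axis. Payload 7 kg.
Tool frame: the origin (TCP) lies on the mounting face of the last link; the fingertips stand arm.tcp_to_tips ahead of it and the grasp point (between the pads) lies 159 mm ahead of it (arm.tcp_to_tips is the distance from the TCP to the fingertips, in m); z points along the fingers, y is the direction in which the jaws open and shut (so a half turn about z gives the same grasp; the last joint's range is limited). The gripper opens to 88 mm and grips with 3 to 60 N. Pads are 19 mm wide; open, the fingers measure 130 mm over their backs; the gripper's body (78 mm by 193 mm) begins 47 mm behind the grasp point.
Start: joints at [-0.976, 0.359, 0.012, 0, -1.224, -0.288], TCP at [0.204, -0.643, 0.405] pointing down, gripper open.
Joint ranges: [-3.07, 3.07], [-1.43, 2.12], [-1.02, 1.25], [-3.03, 1.67], [-3.05, -0], [-3.03, 3.03]. Speed limits (rad/s): [2.39, 2.39, 3.01, 3.14, 3.14, 3.14].

INTERFACE

Orientations are given as [roll, pitch, yaw] about the fixed x, y, z axes, in that order (R = Rz(yaw) Ry(pitch) Rx(roll)).
In Python, from station import arm, cams, job_done, finder gives the robot as it stands.
- The arm moves only by the tool play_rows, never from a script. Its argument "targets" is a list that holds one entry, the list of rows, each a list of 4 numbers: the shift along the tool's x, y, z in m, then the turn about the tool's z in degrees. A call has 1 to 5 rows; each row is the pose to reach, as a shift and turn from the pose commanded when the call began, along the tool's axes at that moment; what a row does not reach only later rows make up. A row lasts 1/8 s, in which the tool goes at most 62.5 mm and 10.7 degrees, less where a joint would pass 70% of its speed; a pose out of reach is approached as far as the arm can. A call with a gripper value outside its range is refused whole. "grip" is the closure in counts, from 0 (fully open) to 255 (shut), set as the call begins (left out, the last holds). The fingers move at their own pace and stop on an object; "newtons" is the grip in N (left out, the last holds). Time passes only in rows, so rows that repeat a pose let the fingers close. It gives the time, the measured TCP pose, the force and the opening at its end, in the units of the state.
- arm.get_state(): the state, without advancing time (a new reading comes with each control period).
- cams.grab_frame(name): name is "scene" or "top" or "wrist"; returns (picture, depth): 384x512x3 uint8, red, green, blue; 384x512 float32, m along the optical axis (not along the pixel's ray), 0 where there is no reading.
- cams.camera_params(name): a dict with "intrinsics" (3x3 intrinsics, pixels), "D" ([k1, k2, p1, p2, k3] as OpenCV has them; the pictures are not rectified), "position" and "attitude" of the camera in the world. Camera axes: x right, y down, z forward; pixel columns grow to the right and rows downward; lengths in m; the calibration is good to about 2 mm. A picture is of the moment at which its call begins: read the wrist's pose just before it. camera_params takes no time and is no camera call; for the wrist camera it gives the pose at the moment of the call.
- job_done(): hands the job in, once; it reports no verdict.
Trained networks look in the newest picture that a camera, given by its name, has taken for a name from the list of things; names that differ only in an ending like _2 or _b are one class to them, and where a whole thing is asked for, a point or a joint stands for the part that bears it (a point fixed in the world has none). Each returns a list of dicts, best first, with "score" (0 to 1); they miss things now and then, are a little off and sometimes report something else, mostly with a low value. They report only what shows in the picture. A call takes as long as a camera call.
- finder.find_in(camera, query): "xyz" ([x, y, z] in m, in world coordinates, good to about 4 mm: the middle of the surface that is visible of it).
- finder.masks_of(camera, query): "mask" (384x512 bool, what is visible of it).
The state is a dict: "t": time; "q": joint angles; "qd": joint speeds; "joint_efforts": joint torques, N m; "eef_pos": TCP position; "ee_rot": TCP orientation; "force": force on the tool from outside, world axes, zero at the start; "moment": the same for the moment, N m; "width": finger opening in m.
Only numpy, scipy, OpenCV 4.12 (cv2) and the standard library are available. Lean on these libraries where they do the work, as an engineer would, in place of code of your own. Each camera call takes 0.05 s, during which the arm holds its last target. There are 200 camera calls.

## Working session

There is one attempt and no reset: what is moved stays moved. The work goes in short steps, Python scripts to look and compute and a tool call to move; the robot and the scene stay as the last step left them, time stands still between calls to the robot, and variables do not carry over. Pictures are saved under pics/ and viewed, about 8 in all and at most 12, crops included, and the job is handed in when it is done.

Besides the shell and the picture viewer there is one more tool, called as name(argument=value, ...), one argument or row to a line, values as JSON. play_rows: Moves the arm, as the interface text tells. Its arguments: {"type":"object","properties":{"targets":{"type":"array","items":{"type":"array","items":{"type":"array","items":{"type":"number"}}}},"grip":{"type":"number"},"newtons":{"type":"number"}},"required":["targets"]}

```bash
ls; mkdir -p pics
python3 - <<'E'
from station import arm,cams,finder
import cv2,numpy as np
s=arm.get_state();print(s, arm.tcp_to_tips)
for c in("scene","top"):
    p,d=cams.grab_frame(c);cv2.imwrite(f"pics/{c}0.png",p[:,:,::-1]);np.save(f"pics/{c}0.npy",d)
    P=cams.camera_params(c);print(c,P)
    for q in("case","lid_mid","lid_edge","hinge_mid","vblock","oilcan","collet"):
        print(c,q,[(np.round(r["xyz"],3),round(r["score"],2)) for r in finder.find_in(c,q)[:2]])
print(arm.get_state()["t"])
E
```

```text
pics
{'t': 0.0, 'q': array([-9.75896249e-01,  3.59397492e-01,  1.10225101e-02, -3.71788439e-04,
       -1.22409678e+00, -2.88114944e-01]), 'qd': array([-0.00089621, -0.00012679, -0.00098432,  0.00067074,  0.00078638,
        0.00065982]), 'joint_efforts': array([ 2.39204292e-04, -5.82720137e+01,  2.93059820e+01,  6.99726328e+00,
        6.93379756e-03, -2.45358196e-04]), 'eef_pos': array([ 0.203793  , -0.6432827 ,  0.40369585]), 'ee_rot': array([ 3.13988696e+00, -1.41021591e-04, -2.83493402e+00]), 'force': array([ 0.61440274,  0.19366322, -0.46508801]), 'moment': array([ 0.00869397,  0.07544387, -0.04131384]), 'width': 0.08790278485570217} 0.1781
scene {'intrinsics': array([[427.54966184,   0.        , 258.76643847],
       [  0.        , 427.54966184, 199.11499613],
       [  0.        ,   0.        ,   1.        ]]), 'D': array([-0.15925928,  0.        ,  0.        ,  0.        ,  0.        ]), 'position': array([ 0.83535895, -0.35241449,  0.76297123]), 'attitude': array([-2.56209537,  0.00843994,  0.56718257])}
scene case [(array([0.602, 0.056, 0.068]), 0.6)]
scene lid_mid [(array
[... 337 characters left out ...]
3)]
top {'intrinsics': array([[430.72403662,   0.        , 253.32004462],
       [  0.        , 430.72403662, 187.71447646],
       [  0.        ,   0.        ,   1.        ]]), 'D': array([-0.11790575,  0.        ,  0.        ,  0.        ,  0.        ]), 'position': array([0.48085494, 0.01930063, 0.92809751]), 'attitude': array([-3.01775873, -0.01450152, -1.57852645])}
top case []
top lid_mid [(array([0.663, 0.092, 0.184]), 0.89)]
top lid_edge [(array([0.661, 0.09 , 0.186]), 0.68)]
top hinge_mid [(array([0.63 , 0.085, 0.101]), 0.7)]
top vblock [(array([0.529, 0.296, 0.045]), 0.55)]
top oilcan [(array([ 0.653, -0.115,  0.064]), 0.85)]
top collet [(array([ 0.581, -0.134,  0.053]), 0.61)]
0.8
```

View both.

Run:
```python
import cv2,numpy as np
a=cv2.imread("pics/scene0.png");b=cv2.imread("pics/top0.png")
cv2.imwrite("pics/both0.png",cv2.resize(np.hstack([a,b]),(800,300),interpolation=cv2.INTER_AREA))
```

```text
(no output)
```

View pics/top0.png

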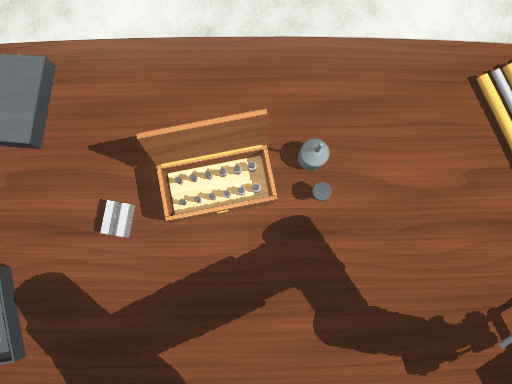

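View pics/scene0.png

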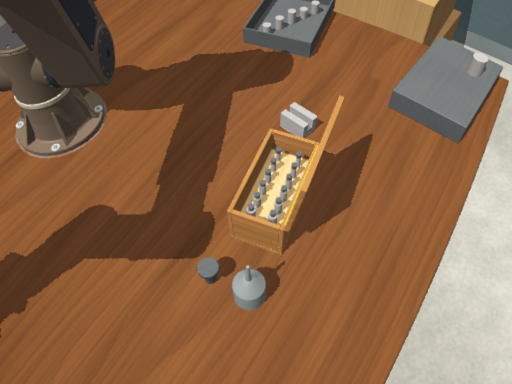

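```bash
cat > h.py <<'E'
import numpy as np,cv2
from scipy.spatial.transform import Rotation as R
def cloud(d,P):
    h,w=d.shape;u,v=np.meshgrid(np.arange(w),np.arange(h))
    n=cv2.undistortPoints(np.dstack([u,v]).reshape(-1,1,2).astype(np.float64),P["intrinsics"],P["D"]).reshape(h,w,2)
    c=np.dstack([n*d[...,None],d])
    return c@R.from_euler("xyz",P["attitude"]).as_matrix().T+P["position"]
E
python3 - <<'E'
from h import *
from station import cams
for c in("top","scene"):
    d=np.load(f"pics/{c}0.npy");p=cloud(d,cams.camera_params(c));ok=d>0
    near=ok&(abs(p[...,0]-.6)<.17)&(abs(p[...,1]-.07)<.16)
    print(c,"bench z",np.median(p[ok&(abs(p[...,2])<.02)][:,2]))
    for nm,lo,hi in(("rim",.09,.107),("lidtop",.225,.25)):
        q=p[near&(p[...,2]>lo)&(p[...,2]<hi)]
        if nm=="rim" : 
            r=cv2.minAreaRect(q[:,:2].astype(np.float32)*1000)
        else: r=cv2.minAreaRect(q[:,:2].astype(np.float32)*1000)
        print(nm,len(q),r,np.round(np.median(q[:,2]),4),np.round(np.percentile(q[:,2],[2,98]),4))
        print(np.round(cv2.boxPoints(r)).tolist())
    q=p[near&(p[...,2]>.115)&(p[...,2]<.235)]
    if len(q)>50:
        m=q.mean(0);u,s,v=np.linalg.svd(q-m,full_matrices=False);print("lid plane",m,v[2],np.sqrt(s[2]**2/len(q)))
E
```

```text
top bench z 7.580121669364948e-05
rim 1737 ((597.037841796875, 79.08195495605469), (112.4857406616211, 221.0434112548828), 10.821088790893555) 0.1 [0.0905 0.1054]
[[521.0, 177.0], [563.0, -40.0], [673.0, -19.0], [632.0, 198.0]]
lidtop 1111 ((673.5543823242188, 93.50755310058594), (12.894647598266602, 220.5691375732422), 11.27906322479248) 0.2374 [0.2256 0.2405]
[[646.0, 200.0], [689.0, -16.0], [701.0, -13.0], [658.0, 203.0]]
lid plane [0.66207037 0.09024456 0.1792294 ] [-0.9714994  -0.18735552  0.14521305] 0.00069670061844538
scene bench z -0.0008226879213497074
rim 1432 ((599.0692749023438, 76.38601684570312), (120.51054382324219, 222.7943572998047), 11.077289581298828) 0.0984 [0.0905 0.1021]
[[519.0, 174.0], [561.0, -45.0], [680.0, -21.0], [637.0, 197.0]]
lidtop 663 ((673.5711059570312, 91.74177551269531), (10.776275634765625, 224.41395568847656), 10.705133438110352) 0.237 [0.2319 0.239 ]
[[647.0, 201.0], [689.0, -20.0], [700.0, -18.0], [658.0, 203.0]]
lid plane [ 0.68515425 -0.01180679  0.18224848] [ 0.97495949  0.16016226 -0.15427908] 0.0028770117489425534
```

The top view shows the case rim at pixels (165,218), (277,199), (268,148) and (159,163). The open lid edge runs from (138,136) to (267,111), the oil can is at (314,153), the collet at (321,191) and the V-block at (117,219). The scene view agrees with this. Fitting the depth data gives case centre (0.597, 0.079), yaw 0.191, hinge (0.651, 0.0894) and lid angle 1.717.

The tool always points down, so I'll keep the gripper open with the jaws along the case's x. I'll push with one finger's back from behind the lid and catch with the other finger's back from the front.

play_rows(
  targets=[
    [[-0.03,0.02,-0.03,0],[-0.08,0.055,-0.05,0],[-0.13,0.09,-0.06,0],[-0.18,0.125,-0.06,0],[-0.23,0.16,-0.06,0]],
  ],
  grip=0,
)

```text
t: 1.42
eef_pos: [0.3756, -0.4197, 0.4652]
ee_rot: [-3.141, 0.001, -2.835]
force: [0.2, -1.2, 0.0]
width: 0.0878
```

play_rows(
  targets=[
    [[-0.05,0.035,0,0],[-0.1,0.07,0,0],[-0.15,0.105,0,0],[-0.2,0.14,0,0],[-0.25,0.175,0,0]],
  ],
)

```text
t: 2.05
eef_pos: [0.5611, -0.1773, 0.4651]
ee_rot: [-3.141, 0.001, -2.834]
force: [1.7, -1.0, 0.8]
width: 0.0875
```

play_rows(
  targets=[
    [[-0.05,0.035,0,-10],[-0.1,0.07,0,-20],[-0.15,0.105,0,-30],[-0.2,0.14,0,-40],[-0.24,0.17,0,-50]],
  ],
)

```text
t: 2.68
eef_pos: [0.7388, 0.0575, 0.4643]
ee_rot: [3.141, -0.0, -1.956]
force: [-0.4, 0.2, -0.2]
width: 0.0876
```

play_rows(
  targets=[
    [[0,0,0,-10],[0,0,0,-20],[0,0,0,-30],[0,0,0,-33.3]],
  ],
)

```text
t: 3.18
eef_pos: [0.7378, 0.0555, 0.4645]
ee_rot: [3.141, -0.0, -1.377]
force: [-0.4, 0.6, -0.4]
width: 0.0878
```

play_rows(
  targets=[
    [[-0.03,-0.03,0,0.3],[-0.05,-0.045,0,0.3],[-0.05,-0.045,0.04,0.3],[-0.05,-0.045,0.08,0.3]],
  ],
)

```text
t: 3.68
eef_pos: [0.7725, 0.1136, 0.3837]
ee_rot: [-3.141, 0.0, -1.386]
force: [0.3, 0.8, -0.7]
width: 0.0879
```

```bash
cat >> h.py <<'E'
H=np.array([.651,.0894,.1005]);Y=.191
E_=np.array([np.cos(Y),np.sin(Y)]);N_=np.array([-np.sin(Y),np.cos(Y)])
def rel(p): p=np.asarray(p);return np.stack([(p[...,:2]-H[:2])@E_,(p[...,:2]-H[:2])@N_,p[...,2]],-1)
E
python3 - <<'E'
from h import *
from station import arm,cams
p,d=cams.grab_frame("scene");s=arm.get_state()
cv2.imwrite("pics/s1.png",cv2.resize(p[40:300,180:480,::-1],None,fx=2.5,fy=2.5));print(s["t"],rel(s["eef_pos"]),s["eef_pos"],s["ee_rot"],s["force"])
c=rel(cloud(d,cams.camera_params("scene")));m=(d>0)&(c[...,1]<.1)&(abs(c[...,1])<.15)&(abs(c[...,0]-.1)<.3)&(c[...,2]>.15)
q=c[m]
for z in np.arange(.15,.36,.01):
    k=q[(abs(q[:,2]-z)<.005)];print(round(z,2),len(k),np.round(np.percentile(k,[1,99],axis=0)[:,:2].ravel(),3) if len(k) else'')
E
```

```text
3.725 [0.12260265 0.00066548 0.37642407] [0.77124677 0.11332836 0.37642407] [ 3.13323270e+00  7.39568350e-04 -1.38652402e+00] [-1.53101258 -0.37010491 -7.09405395]
0.15 9 [ 0.005 -0.114  0.014 -0.112]
0.16 18 [ 0.006 -0.113  0.015 -0.112]
0.17 20 [ 0.007 -0.113  0.017 -0.111]
0.18 23 [ 0.009 -0.114  0.019 -0.111]
0.19 17 [ 0.011 -0.114  0.02  -0.112]
0.2 24 [ 0.012 -0.114  0.134 -0.034]
0.21 88 [ 0.013 -0.113  0.183  0.002]
0.22 124 [ 0.015 -0.113  0.182  0.005]
0.23 118 [ 0.017 -0.113  0.182  0.006]
0.24 510 [ 0.018 -0.112  0.183  0.013]
0.25 45 [ 0.074 -0.013  0.173  0.01 ]
0.26 8 [ 0.082 -0.015  0.171  0.009]
0.27 31 [ 0.035 -0.041  0.21   0.005]
0.28 329 [ 0.036 -0.041  0.21   0.024]
0.29 1063 [ 0.039 -0.042  0.21   0.028]
0.3 408 [ 0.029 -0.043  0.216  0.02 ]
0.31 2692 [ 0.028 -0.041  0.218  0.035]
0.32 299 [ 0.073 -0.03   0.201  0.018]
0.33 241 [ 0.107 -0.028  0.173 -0.022]
0.34 286 [ 0.107 -0.028  0.172 -0.022]
0.35 9 [ 0.106 -0.025  0.161 -0.022]
```

View pics/s1.png

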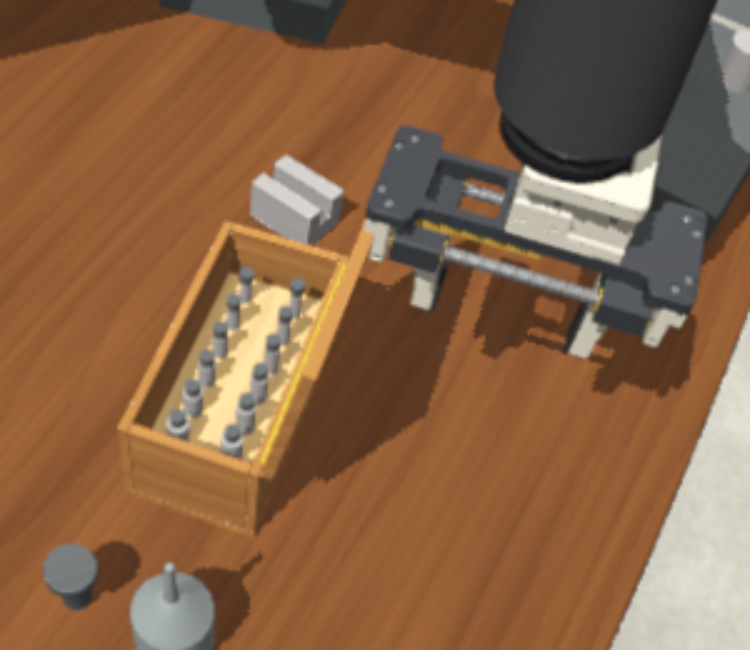

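The crop shows the open gripper behind the lid. The near finger is at about (428,280), the lid's top edge is just in front at (350,250), and the body ends clear the lid top. Next I'll push.

play_rows(
  targets=[
    [[0,0.02,0,0.3],[0,0.038,0,0.3],[0,0.054,0,0.3],[0,0.067,0,0.3],[0,0.075,0,0.3]],
  ],
)

```text
t: 4.35
eef_pos: [0.6983, 0.0991, 0.3855]
ee_rot: [-3.141, 0.0, -1.391]
force: [0.4, 0.2, 0.9]
width: 0.088
```

play_rows(
  targets=[
    [[0,-0.015,-0.03,0],[0,0.0,-0.062,0],[0,0.055,-0.065,0],[0,0.115,-0.065,0],[0,0.17,-0.065,0]],
  ],
)

```text
t: 4.97
eef_pos: [0.5294, 0.0683, 0.4493]
ee_rot: [3.14, -0.0, -1.392]
force: [-0.4, 0.5, 1.1]
width: 0.0877
```

```bash
cat >> h.py <<'E'
def look(save=None):
    from station import arm,cams
    p,d=cams.grab_frame("scene");s=arm.get_state()
    c=rel(cloud(d,cams.camera_params("scene")))
    b=(p[...,0].astype(int)-p[...,2]>60)&(d>0)
    m=b&(c[...,1]<-.08)&(c[...,1]>-.125)&(c[...,0]>-.19)&(c[...,0]<.05)&(c[...,2]>.09)
    q=c[m];r=np.hypot(q[:,0],q[:,2]-H[2]);f=q[r>.05];fr=r[r>.05]
    a=np.arctan2(f[:,2]-H[2],-f[:,0])
    print("t",round(s["t"],2),"rel",np.round(rel(s["eef_pos"]),4),"F",np.round(s["force"],1),"F_e",round(float(s["force"][:2]@E_),2),"w",round(s["width"],4),"n",len(f),"ang %s r %s"%(np.round(np.percentile(a,[5,25,50,75,95]),3) if len(f) else None,np.round(fr.max(),3) if len(f) else None))
    if save: cv2.imwrite(save,cv2.resize(p[40:300,180:480,::-1],None,fx=2.5,fy=2.5))
E
python3 -c "import h;h.look('pics/s2.png')"
```

```text
t 5.03 rel [-0.1293  0.0016  0.4496] F [-9.6 -1.  -4.5] F_e -9.59 w 0.0876 n 842 ang [-0.069 -0.012  1.363  1.394  1.431] r 0.141
```

play_rows(
  targets=[
    [[0,0.05,0.015,0],[0,0.075,0.05,0],[0,0.075,0.085,0],[0,0.068,0.105,0],[0,0.06,0.109,0]],
  ],
)

```text
t: 5.65
eef_pos: [0.4721, 0.058, 0.3396]
ee_rot: [3.139, -0.001, -1.391]
force: [0.5, -0.1, 0.7]
width: 0.0873
```

```bash
python3 -c "import h;h.look('pics/s3.png')"
```

```text
t 5.7 rel [-0.1802  0.0033  0.34  ] F [1.6 0.4 0.2] F_e 1.67 w 0.0878 n 980 ang [-0.066 -0.002  1.3    1.321  1.36 ] r 0.143
```

play_rows(
  targets=[
    [[0,-0.004,0,0],[0,-0.004,0,0],[0,-0.004,0,0],[0,-0.004,0,0],[0,-0.004,0,0]],
  ],
)

```text
t: 6.32
eef_pos: [0.4763, 0.0589, 0.3408]
ee_rot: [-3.141, 0.0, -1.391]
force: [0.3, -0.2, 0.3]
width: 0.0879
```

play_rows(
  targets=[
    [[0,0,0,0],[0,0,0,0],[0,0,0,0],[0,0,0,0],[0,0,0,0]],
  ],
)

```text
t: 6.95
eef_pos: [0.4764, 0.0589, 0.3406]
ee_rot: [3.142, 0.0, -1.391]
force: [-0.2, -0.8, -0.2]
width: 0.0878
```

```bash
python3 -c "import h;h.look('pics/s4.png')"
```

```text
t 7.0 rel [-0.1773  0.0032  0.3407] F [-0.  -0.2  0.1] F_e -0.06 w 0.0879 n 1172 ang [-0.055  0.944  1.003  1.022  1.064] r 0.142
```

View pics/s4.png

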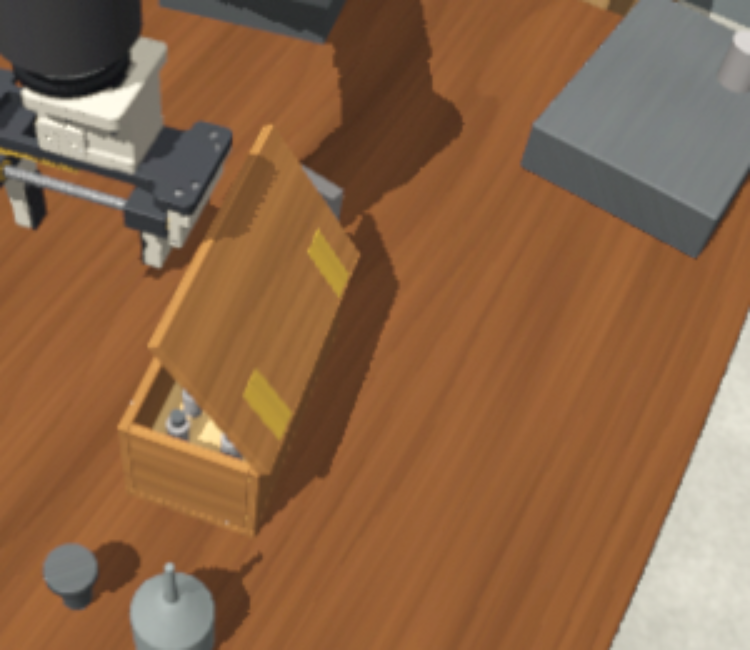

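The lid is falling freely at about 0.95 rad. The finger stands in front of it at (155,250), below the path of the edge, and the body end is above that path.

play_rows(
  targets=[
    [[0,0,0,0],[0,0,0,0],[0,0,0,0],[0,0,0,0],[0,0,0,0]],
  ],
)

```text
t: 7.62
eef_pos: [0.4764, 0.0589, 0.3407]
ee_rot: [-3.142, 0.0, -1.391]
force: [0.1, 0.9, 0.6]
width: 0.088
```

```bash
python3 -c "import h;h.look('pics/s5.png')"
```

```text
t 7.67 rel [-0.1773  0.0032  0.3407] F [-0.1  0.   0.5] F_e -0.1 w 0.088 n 1261 ang [-0.061  0.685  0.733  0.754  0.798] r 0.143
```

play_rows(
  targets=[
    [[0,0,0,0],[0,0,0,0],[0,0,0,0]],
  ],
)

```text
t: 8.05
eef_pos: [0.4762, 0.0588, 0.3405]
ee_rot: [3.141, -0.0, -1.392]
force: [-0.5, 0.1, -1.3]
width: 0.0881
```

```bash
python3 -c "import h;h.look('pics/s6.png')"
```

```text
t 8.1 rel [-0.1775  0.0032  0.3405] F [-1.2  0.4  0.1] F_e -1.12 w 0.088 n 1265 ang [-0.056  0.607  0.652  0.677  0.722] r 0.143
```

View pics/s6.png

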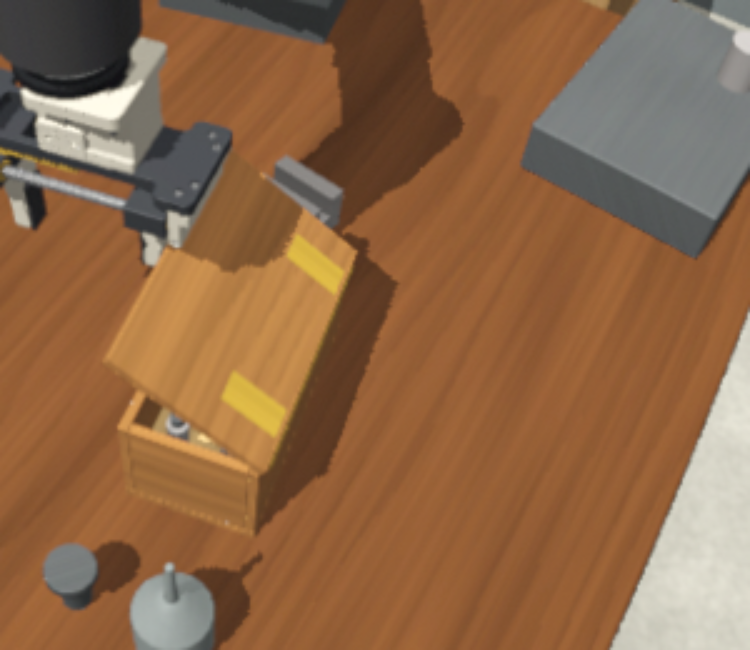

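The lid has been caught. It is resting at about 0.63 rad on the back of the far finger at (155,245), its fall has slowed, and a small force shows. Next I'll lower it along the arc.

play_rows(
  targets=[
    [[0,0,0,0],[0,0.002,0.003,0],[0,0.0045,0.007,0],[0,0.007,0.011,0],[0,0.0095,0.015,0]],
  ],
)

```text
t: 8.72
eef_pos: [0.4669, 0.0572, 0.3253]
ee_rot: [-3.141, 0.0, -1.391]
force: [-0.5, 0.4, -0.2]
width: 0.0878
```

```bash
python3 -c "import h;h.look('pics/s7.png')"
```

```text
t 8.78 rel [-0.1874  0.0033  0.3248] F [-1.6 -0.8 -1.5] F_e -1.71 w 0.0874 n 1244 ang [-0.057  0.49   0.527  0.552  0.596] r 0.143
```

play_rows(
  targets=[
    [[0,0.0015,0.003,0],[0,0.003,0.0065,0],[0,0.0045,0.01,0],[0,0.006,0.0135,0],[0,0.0073,0.017,0]],
  ],
)

```text
t: 9.4
eef_pos: [0.4597, 0.0558, 0.3084]
ee_rot: [-3.142, -0.0, -1.391]
force: [-2.0, -0.5, -0.7]
width: 0.0876
```

```bash
python3 -c "import h;h.look('pics/s8.png')"
```

```text
t 9.45 rel [-0.1944  0.0034  0.308 ] F [-2.3 -0.2 -1.9] F_e -2.28 w 0.0879 n 1204 ang [-0.051  0.367  0.392  0.419  0.465] r 0.143
```

play_rows(
  targets=[
    [[0,0.001,0.003,0],[0,0.002,0.006,0],[0,0.003,0.009,0],[0,0.0038,0.012,0],[0,0.0045,0.015,0]],
  ],
)

```text
t: 10.07
eef_pos: [0.4554, 0.0552, 0.2935]
ee_rot: [-3.141, 0.0, -1.391]
force: [-1.1, -0.2, -0.6]
width: 0.0876
```

```bash
python3 -c "import h;h.look('pics/s9.png')"
```

```text
t 10.12 rel [-0.1987  0.0035  0.2932] F [-1.1  0.4 -0.5] F_e -1.01 w 0.0878 n 1183 ang [-0.051  0.253  0.282  0.309  0.354] r 0.143
```

play_rows(
  targets=[
    [[0,0.0,0.002,0],[0,0.0003,0.0045,0],[0,0.0006,0.007,0],[0,0.001,0.0095,0],[0,0.0014,0.012,0]],
  ],
)

```text
t: 10.75
eef_pos: [0.4536, 0.0547, 0.2813]
ee_rot: [3.141, -0.0, -1.391]
force: [-4.8, -0.2, -0.7]
width: 0.0877
```

```bash
python3 -c "import h;h.look('pics/s10.png')"
```

```text
t 10.8 rel [-0.2004  0.0034  0.281 ] F [-4.8 -0.2 -1.6] F_e -4.78 w 0.0873 n 1110 ang [-0.056  0.165  0.188  0.216  0.269] r 0.143
```

play_rows(
  targets=[
    [[0,0.0,0.002,0],[0,0.0002,0.004,0],[0,0.0004,0.0065,0],[0,0.0006,0.009,0],[0,0.0008,0.011,0]],
  ],
)

```text
t: 11.42
eef_pos: [0.4525, 0.0545, 0.2701]
ee_rot: [3.14, -0.0, -1.392]
force: [-6.4, 0.6, -0.1]
width: 0.0879
```

```bash
python3 -c "import h;h.look('pics/s11.png')"
```

```text
t 11.47 rel [-0.2015  0.0034  0.2699] F [-6.7  2.6 -0.1] F_e -6.06 w 0.0879 n 1014 ang [-0.058  0.091  0.112  0.141  0.194] r 0.144
```

play_rows(
  targets=[
    [[0,0.0,0.0015,0],[0,0.0001,0.003,0],[0,0.0002,0.005,0],[0,0.0003,0.0065,0],[0,0.0003,0.008,0]],
  ],
)

```text
t: 12.1
eef_pos: [0.4521, 0.0542, 0.2633]
ee_rot: [3.14, -0.001, -1.391]
force: [-16.9, -1.8, 20.8]
width: 0.0875
```

```bash
cat >> h.py <<'E'
def top():
    from station import cams
    p,d=cams.grab_frame("scene");c=rel(cloud(d,cams.camera_params("scene")))
    q=c[(d>0)&(abs(c[...,1])<.1)&(abs(c[...,0]+.06)<.055)&(c[...,2]>.095)&(c[...,2]<.14)&(p[...,0].astype(int)-p[...,2]>60)]
    A=np.polyfit(-q[:,0],q[:,2],1);print("lid slope",A[0],"z at hinge",A[1],len(q))
E
python3 -c "import h;h.look('pics/s12.png');h.top()"
```

```text
t 12.15 rel [-0.202   0.0031  0.2633] F [-15.8  -0.6  15.5] F_e -15.58 w 0.0877 n 978 ang [-0.061  0.063  0.083  0.113  0.164] r 0.144
lid slope -0.0024445979700222268 z at hinge 0.10943127897485036 4806
```

The lid is flat (slope about 0, top at 0.109), so it's shut and the finger is only pressing down on it through friction. I'll withdraw straight forward.

play_rows(
  targets=[
    [[0,0.002,-0.0005,0],[0,0.005,-0.0005,0],[0,0.015,0,0],[0,0.03,0,0],[0,0.045,0,0]],
  ],
)

```text
t: 12.82
eef_pos: [0.4075, 0.0463, 0.2626]
ee_rot: [3.142, 0.0, -1.391]
force: [0.3, -0.3, -0.6]
width: 0.0873
```

play_rows(
  targets=[
    [[0,0.03,-0.03,0],[0,0.03,-0.08,0],[0,0.03,-0.12,0],[0,0.03,-0.12,0]],
  ],
)

```text
t: 13.32
eef_pos: [0.379, 0.0414, 0.3856]
ee_rot: [-3.135, 0.002, -1.391]
force: [-1.0, 0.1, -0.5]
width: 0.0876
```

Run:
```python
import h,numpy as np
h.look();h.top()
from station import cams,finder
p,d=cams.grab_frame("scene");h.cv2.imwrite("pics/s13.png",p[:,:,::-1])
for c in("scene","top"):
    cams.grab_frame(c)
    for q in("vblock","oilcan","collet"): print(c,q,[(np.round(r["xyz"],3),round(r["score"],2)) for r in finder.find_in(c,q)[:1]])
```

```text
t 13.38 rel [-0.2767  0.0044  0.3837] F [-0.3 -0.   0.1] F_e -0.28 w 0.0875 n 985 ang [-0.065  0.064  0.084  0.113  0.164] r 0.144
lid slope -0.003428040355432309 z at hinge 0.10948315188858802 4803
scene vblock [(array([0.531, 0.284, 0.042]), 0.75)]
scene oilcan [(array([ 0.671, -0.128,  0.063]), 0.56)]
scene collet [(array([ 0.584, -0.131,  0.053]), 0.93)]
top vblock [(array([0.528, 0.296, 0.044]), 0.87)]
top oilcan [(array([ 0.654, -0.116,  0.061]), 0.63)]
top collet [(array([ 0.584, -0.133,  0.053]), 0.65)]
```

View pics/s13.png

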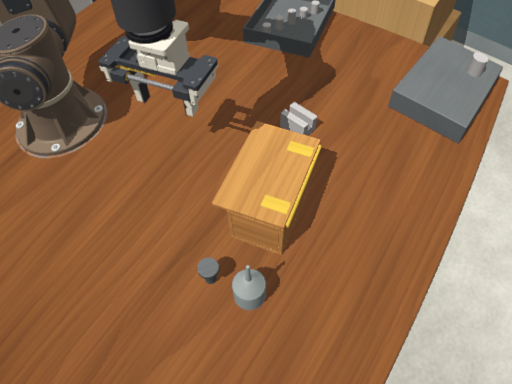

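The lid is flat and shut, around (270,175). The bystanders haven't moved: V-block at (298,118), oil can at (249,290), collet at (208,270). The gripper is clear of the case at (160,75).

```bash
python3 -c "from station import job_done;print(job_done())"
```

```text
the job is handed in; nothing more can be done
None
```

The lid is fully shut and the job is handed in, at about 13.7 s of the 48 s allowed.

- **Tipping:** I pushed the lid from behind with the back of the near finger, past its balance point to about 1.35 rad. Then I took the gripper up and over while the lid fell free.
- **Catching:** The lid came to rest at about 0.63 rad on the outside of the far finger, in front of the case. The tool can only point straight down, so the lower corner of the lid's edge rested against an upright finger rather than lying on top of one.
- **Lowering:** I followed the edge's arc down in small steps at about 0.2 rad/s. Over the last few degrees the lid rode on friction against the finger.

**Last checks:**
- **Lid:** The fitted slope is about -0.003 rad and the top is at 0.109 m (0.1105 m expected), both within calibration.
- **V-block, oil can and collet:** They are within about 4 mm of their first readings, which is the finder's accuracy.
- **Gripper:** It stands clear of the case with about zero force on it.

**One thing off plan:** My angle reading ran slightly high near the end. The last step went a few millimetres past shut and pressed the closed lid down with up to about 21 N, with about 17 N sideways. That is well under the limits, and it was released at once. I had no direct reading of how fast the lid was moving when it met the rim.

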